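# Clamp the olive jar in the bench jar clamp and break its lid loose

## Robot

A 6-joint arm with a two-finger parallel gripper is mounted at the origin on a cart in front of the work surface, level with it; the furniture and walls round the work are solid. World frame = base frame: x ahead of the robot, y to its left, z up, the work surface at z = 0. Lengths are in m, angles in degrees, forces in N, time in s.
With the tool pointing down it reaches from about 0.3 to 0.75 m from the base axis. Payload 8.5 kg.
Tool frame: the origin (TCP) lies at the very end of the fingers, on their centre line; the grasp point (between the pads) lies 19 mm behind it (env.hold_point_z is the distance from the TCP to the grasp point, in m); z points along the fingers, y is the line along which they close (so a half turn about z gives the same grasp; the last joint's range is limited). The gripper opens to 85 mm and grips with 20 to 120 N. Pads are 22 mm wide; open, the fingers measure 114 mm over their backs; the gripper's body (76 mm by 85 mm) begins 54 mm behind the grasp point. The pads swing forward as they close: fully open they stand 13 mm farther back than shut.
Start: joints at [-83.44, 21.807, 74.336, -0, 83.858, -12.336], TCP at [0.178, -0.52, 0.231] pointing down, gripper open.
Joint ranges: [-178.18, 178.18], [-50.72, 133.34], [12.68, 142.11], [-81.47, 261.47], [9.98, 163.14], [-165.26, 165.26]. Speed limits (degrees/s): [136.94, 136.94, 180, 180, 180, 180].

## Interface

Orientations are given as a 3x3 rotation matrix whose columns are the frame's x, y, z axes.
In Python, from rig import env, optics gives the robot as it stands.
- The arm moves only by the shell command python3 -m jog 'ROWS' [OPENING] [FORCE]. ROWS is JSON, a list of rows, each an object with "linear": the shift along the tool's x, y, z in units of 40 mm (1.0 is 40 mm), a list of three; "roll": the turn about the tool's z in units of 5 degrees (1.0 is 5 degrees). A call has 1 to 12 rows; each row shifts and turns the commanded pose from where the row before left it, along the tool's axes as they then stand; what a row does not reach is not made up. A row lasts 1/12 s, in which the tool goes at most 41.7 mm and 7.16 degrees, less where a joint would pass 70% of its speed; a pose out of reach is approached as far as the arm can. A call is refused whole if a number of a shift passes 1 or a number of a turn 1, either way. A call with a gripper value outside its range is refused whole. OPENING is the opening, from -1 (shut) to 1 (fully open), set as the call begins (- or left out, the last holds). The fingers move at their own pace and stop on an object; FORCE is the grip in N (left out, the last holds). Time passes only in rows, so rows that do not move let the fingers close. It gives the time, the measured TCP pose, the force, the opening and the grip force at its end, in the units of the state.
- env.observe(): the state, without advancing time (a new reading comes with each control period).
- optics.get_image(name): name is "scene" or "top"; returns the picture (480x640x3 uint8, red, green, blue); there is no depth.
- optics.calibration(name): a dict with "fov_y" (degrees; the focal length in pixels is half the picture's height over the tangent of half this angle, whatever the lens; pixels are square), "cx", "cy" (the principal point, pixels), "T" (4x4, takes a point from camera to world coordinates). Camera axes: x right, y down, z forward; pixel columns grow to the right and rows downward; lengths in m; the calibration is good to about 2 mm. A picture is of the moment at which its call begins. calibration takes no time and is no camera call.
- env.close_job(): hands the job in; it is judged then, once.
The state is a dict: "time_s": time; "q": joint angles; "qvel": joint speeds; "joint_efforts": joint torques, N m; "position": TCP position; "tool_rot": TCP orientation; "ft_force": force on the tool from outside, world axes, zero at the start; "wrist_torque": the same for the moment, N m; "grip_width": finger opening in m; "gripper_force": force on a finger pad.
Only numpy, scipy, OpenCV 4.12 (cv2) and the standard library are available. Lean on these libraries where they do the work, as an engineer would, in place of code of your own. Each camera call takes 0.05 s, during which the arm holds its last target. There are 200 camera calls.

## Task

Open the jar of olives with one hand: stand it on the pad of the jar clamp, turn the clamp's ring clockwise by its red grips until all three jaws hold the glass snugly (it is glass: do not force the ring), then turn the yellow lid anticlockwise by an eighth of a turn or more to break it loose. Leave the jar standing clamped with its lid on, do not tip it, and leave the other things on the worktop where they are.

Things in the scene. Friction and masses are not known exactly. Their poses are not given: they have to be found in the camera images.
- jar: round clear-glass jar of green olives with a ribbed yellow twist-off lid; 66 mm diameter glass body up to 84 mm high, 57 mm neck up to 91 mm, then the lid, 63 mm diameter, from 91 to 110 mm; about 0.43 kg, loose. Origin: centre of its underside, z up. It stands upright on the worktop at the start
- lid_grip (a point): centre of the lid, half way up it (100.5 mm above the jar's underside); grip the lid here from above, across its diameter
- lid (a joint): turn of the lid on the jar in rad: 0 is tight, grows anticlockwise seen from above, stop at 1.57 (quarter turn; the lid stays on the jar). It is stiff, about 0.17 N m all the way, so the jar spins with the lid unless it is held by the clamp
- clamp: the jar clamp: a three-jaw chuck with upright axis, screwed to the worktop. Aluminium flange 184 mm and drum 148 mm in diameter, top face 42 mm high. Origin: on its axis at worktop level, z up; it stands at any yaw. One rad of its dark ring clockwise moves all three jaws inward by about 5 mm; self-locking up to about 20 N a jaw
- clamp_seat (a point): centre of the top of the round black rubber pad (56 mm diameter) on which the jar stands between the jaws, on the clamp's axis, 46 mm above the worktop
- jaw0: one of three steel jaws (with a 24 mm wide slippery black plastic face, 47 to 77 mm up, on a rubber cushion that gives 1 mm at 35 N). Origin: on the clamp's axis when fully open; its own +x points radially outward, and the face lies 44 mm out along +x from this origin. At the start they stand 8 to 10.3 mm clear of a centred jar, the first touch takes 1.6 to 2.1 rad of the ring
- jaw1: the second jaw, as jaw0
- jaw2: the third jaw, as jaw0
- post0 (a point): first of three upright red grips on the closing ring, 120 degrees apart: round post, 19 mm diameter, 104 mm from the clamp's axis, 30 to 80 mm above the worktop; this point is on its axis, 60 mm up. Clockwise from above closes; pushing a grip takes about 3.5 N while the ring runs free, 5 N with each jaw pressing 10 N, 6 N at 20 N, 15 N at 80 N. Start it gently: it is heavy
- post1 (a point): the second grip, as post0
- post2 (a point): the third grip, as post0
- red_jar: bystander: closed glass jar with a red lid, 65 mm wide, 100 mm high
- spice: bystander: spice jar with a red cap, 45 mm wide, 106 mm high
- mill: bystander: brown wooden pepper mill, 58 mm wide, 150 mm high
Mind the look-alikes: they are no part of the job. Of the things that look like the jar, take the one that is nearest to the robot's base at the start.

How it is judged:
By the outcome, as a careful person would: the job done as asked, in the order asked, and still so for the second after the job is handed in, with the robot touching nothing.
It also fails if it takes over 72 s, if anything falls off the work surface, if the arm or the gripper's body presses on something with over 40 N, if the wrist force passes 120 N, or if a joint passes its speed limit or range.

## Working session

There is one attempt and no reset: what is moved stays moved. The work goes in short steps, Python scripts to look and compute and a shell command to move; the robot and the scene stay as the last step left them, time stands still between calls to the robot, and variables do not carry over. Pictures are saved under pics/ and viewed, at most 10 in all, crops included, and the job is handed in when it is done.

```bash
ls; mkdir -p pics
python3 - <<'E'
from rig import env, optics
import cv2, numpy as np
for n in("scene","top"):
    im=optics.get_image(n); cv2.imwrite(f"pics/{n}0.png",im[:,:,::-1])
    c=optics.calibration(n); print(n,c["fov_y"],c["cx"],c["cy"],np.round(c["T"],4).tolist(), [k for k in c])
s=env.observe(); print({k:np.round(v,3).tolist() for k,v in s.items()}, env.hold_point_z)
E
```

```text
pics
scene 50.88109503371312 318.35460929147797 238.56652471647504 [[-0.7438, -0.3085, 0.5929, 0.0419], [-0.6679, 0.3753, -0.6426, 0.5775], [-0.0242, -0.874, -0.4852, 0.5598], [0.0, 0.0, 0.0, 1.0]] ['fov_y', 'cx', 'cy', 'T']
top 50.240110626352795 323.6906326116501 229.80780982884747 [[0.0182, -0.9933, 0.1142, 0.4663], [-0.9997, -0.02, -0.014, -0.0216], [0.0162, -0.1139, -0.9934, 1.1269], [0.0, 0.0, 0.0, 1.0]] ['fov_y', 'cx', 'cy', 'T']
{'time_s': 0.1, 'q': [-83.439, 21.838, 74.377, -0.0, 83.858, -12.336], 'qvel': [0.002, 0.034, -0.087, -0.004, 0.083, -0.008], 'joint_efforts': [0.003, -44.922, -23.166, -0.0, 0.004, 0.0], 'position': [0.178, -0.52, 0.231], 'tool_rot': [[0.946, 0.324, -0.0], [0.324, -0.946, 0.001], [0.0, -0.001, -1.0]], 'ft_force': [-0.171, -0.159, 0.826], 'wrist_torque': [0.005, 0.027, -0.043], 'gripper_force': 0.0, 'grip_width': 0.086} 0.0187
```

View pics/scene0.png

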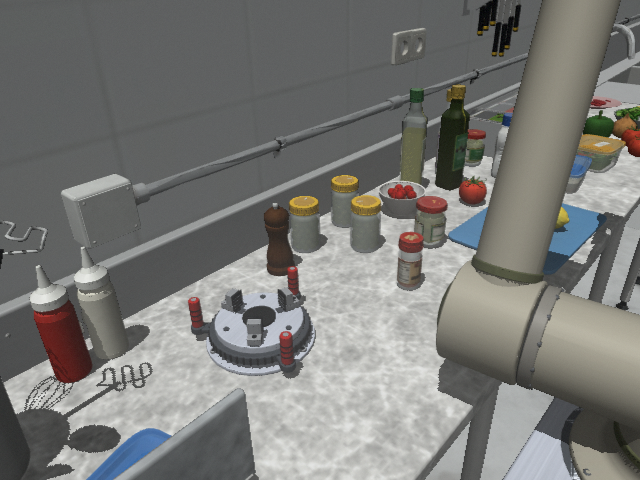

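View pics/top0.png

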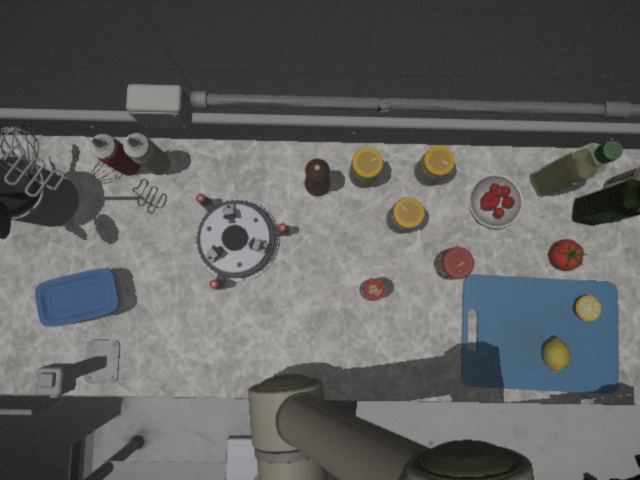

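Scene: clamp near (262,325) with posts at (196,312), (293,280), (286,348); yellow lids at (304,206), (345,184), (366,206). Top: lids at (408,212), (367,163), (438,160); clamp pad (236,237), posts (202,199), (282,229), (215,284).

```bash
cat > h.py <<'E'
from rig import env, optics
import cv2, numpy as np
C={n:optics.calibration(n) for n in("scene","top")}
def ray(n,u,v):
    c=C[n]; f=240/np.tan(np.radians(c["fov_y"]/2)); T=np.array(c["T"])
    d=T[:3,:3]@np.array([(u-c["cx"])/f,(v-c["cy"])/f,1]); return T[:3,3],d/np.linalg.norm(d)
def plane(n,u,v,z):
    o,d=ray(n,u,v); return o+d*(z-o[2])/d[2]
def tri(a,b):
    o1,d1=ray("scene",*a); o2,d2=ray("top",*b)
    s=np.linalg.lstsq(np.c_[d1,-d2],o2-o1,rcond=None)[0]
    p,q=o1+s[0]*d1,o2+s[1]*d2; return (p+q)/2,np.linalg.norm(p-q)
def proj(n,P):
    c=C[n]; f=240/np.tan(np.radians(c["fov_y"]/2)); T=np.linalg.inv(np.array(c["T"]))
    p=T[:3,:3]@np.asarray(P)+T[:3,3]; return p[0]/p[2]*f+c["cx"],p[1]/p[2]*f+c["cy"]
def blobs(im,lo,hi,amin=25):
    hsv=cv2.cvtColor(im,cv2.COLOR_RGB2HSV); m=cv2.inRange(hsv,np.array(lo),np.array(hi))
    n,l,s,c=cv2.connectedComponentsWithStats(m)
    return [(np.round(c[i],1).tolist(),s[i].tolist()) for i in range(1,n) if s[i][4]>=amin],l
E
python3 - <<'E'
from h import *
for n in("scene","top"):
    im=optics.get_image(n); np.save(f"{n}.npy",im)
    for nm,lo,hi in(("yellow",(15,140,90),(30,255,255)),("red",(0,150,70),(6,255,255))):
        print(n,nm); 
        for b in blobs(im,lo,hi)[0]: print(b)
for a in [(408,212),(367,163),(438,160)]: print(plane("top",*a,.11), np.linalg.norm(plane("top",*a,.11)[:2]))
top=np.load("top.npy")[170:310,170:310]; sc=np.load("scene.npy")[250:390,170:330]
cv2.imwrite("pics/clamp.png",np.hstack([cv2.resize(top,None,fx=3.5,fy=3.5,interpolation=2)[:,:395],cv2.resize(sc,None,fx=2.5,fy=3.5,interpolation=2)])[:,:,::-1])
cv2.imwrite("pics/clamp.png",cv2.resize(top,(560,560),interpolation=2)[:,:,::-1])
E
```

```text
scene yellow
([456.1, 93.5], [447, 87, 16, 14, 87])
([624.1, 124.1], [614, 115, 22, 18, 202])
([593.8, 135.6], [582, 134, 27, 5, 40])
([598.0, 147.5], [580, 142, 35, 10, 150])
([343.7, 183.2], [331, 175, 27, 17, 290])
([302.7, 205.4], [289, 196, 29, 20, 327])
([364.9, 205.3], [351, 196, 29, 19, 302])
([563.0, 215.5], [559, 207, 10, 16, 97])
scene red
([598.1, 102.6], [592, 100, 13, 6, 37])
([632.1, 139.9], [622, 129, 18, 26, 287])
([476.0, 136.1], [468, 133, 17, 6, 68])
([472.6, 189.8], [460, 181, 26, 19, 335])
([401.2, 191.7], [388, 185, 28, 14, 259])
([432.9, 209.0], [426, 207, 16, 6, 43])
([410.8, 237.2], [400, 233, 22, 10, 99])
([291.6, 269.9], [287, 267, 10, 6, 29])
([193.6, 301.2], [189, 298, 10, 7, 30])
([58.2, 345.0], [34, 311, 48, 72, 1904])
([284.9, 336.4], [280, 332, 11, 8, 39])
top yellow
([438.3, 160.8], [424, 145, 30, 31, 383])
([367.0, 163.4], [353, 148, 30, 30, 382])
([407.9, 213.0], [393, 198, 31, 30, 358])
([579.6, 306.2], [576, 296, 14, 24, 61])
([559.2, 354.5], [549, 339, 20, 32, 335])
top red
([493.9, 195.8], [482, 184, 28, 24, 330])
([507.9, 201.6], [503, 197, 10, 10, 71])
([498.5, 212.2], [495, 209, 8, 8, 46])
([562.1, 253.5], [552, 240, 26, 30, 358])
([573.3, 263.2], [569, 259, 10, 10, 63])
[ 0.62267557 -0.20506241  0.11      ] 0.6555726159068557
[ 0.72164979 -0.12154019  0.11      ] 0.7318131168316132
[ 0.7311324  -0.26646237  0.11      ] 0.7781752859671567
```

View pics/clamp.png

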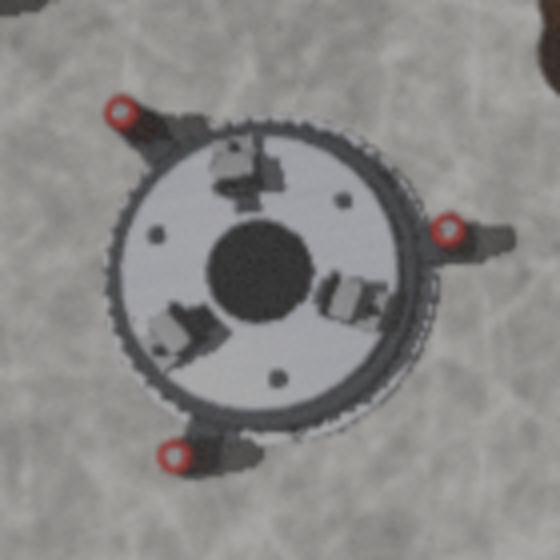

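Crop shows pad centre at (235.3,237.7) full-frame, post tops at (200.5,198), (282.5,227.8), (214,284); jaws up, right-below, left-below of the pad.

Run:
```python
from h import *
sc=np.load("scene.npy"); top=np.load("top.npy")
def dark(im,box,th,amin=100):
    x0,y0,x1,y1=box; g=cv2.cvtColor(im[y0:y1,x0:x1],cv2.COLOR_RGB2GRAY)
    n,l,s,c=cv2.connectedComponentsWithStats((g<th).astype(np.uint8))
    out=[]
    for i in range(1,n):
        if s[i][4]>amin:
            cn=cv2.findContours((l==i).astype(np.uint8),0,2)[0][0]; out.append((np.round(c[i]+[x0,y0],1).tolist(),s[i].tolist(),np.round(cv2.fitEllipse(cn)[0],1)+[x0,y0]))
    return out
print(dark(top,(215,218,256,258),60)); print(dark(sc,(235,298,285,335),60))
def redb(im,box):
    x0,y0,x1,y1=box; c=im[y0:y1,x0:x1].astype(int); m=(c[:,:,0]>c[:,:,1]*1.6)&(c[:,:,0]>c[:,:,2]*1.6)&(c[:,:,0]>60)
    n,l,s,ce=cv2.connectedComponentsWithStats(m.astype(np.uint8)); i=1+np.argmax(s[1:,4]); return (ce[i]+[x0,y0]).round(1),(s[i][:4]+[x0,y0,0,0]),s[i][4]
for b in [(190,188,212,212),(270,215,294,240),(205,272,228,296)]: print("top",redb(top,b))
for b in [(185,290,208,335),(284,260,304,300),(276,325,300,375)]: print("sc",redb(sc,b))
def yel(im,box):
    x0,y0,x1,y1=box; c=im[y0:y1,x0:x1].astype(int); m=(c[:,:,0]>c[:,:,2]*1.7)&(c[:,:,0]>60)
    n,l,s,ce=cv2.connectedComponentsWithStats(m.astype(np.uint8)); i=1+np.argmax(s[1:,4]); return (ce[i]+[x0,y0]).round(1),(s[i][:4]+[x0,y0,0,0]),s[i][4]
print(yel(sc,(340,188,390,235)),yel(top,(385,190,432,240)))
```

```text
[([234.6, 237.5], [8, 8, 25, 24, 447], array([234.6, 237.5]))]
[([260.2, 315.2], [8, 9, 32, 21, 357], array([259. , 316.5]))]
top (array([200.5, 198.1]), array([196, 194,   9,   9]), np.int32(39))
top (array([281.8, 227.7]), array([278, 224,   9,   8]), np.int32(39))
top (array([213.9, 283.6]), array([210, 280,   8,   8]), np.int32(36))
sc (array([193.5, 304.2]), array([188, 297,  12,  14]), np.int32(119))
sc (array([291.8, 274.2]), array([287, 266,  10,  18]), np.int32(129))
sc (array([285.2, 339.4]), array([280, 331,  12,  16]), np.int32(140))
(array([365.3, 204.8]), array([351, 195,  30,  20]), np.int32(503)) (array([408.2, 212.7]), array([392, 198,  33,  31]), np.int32(744))
```

Run:
```python
from h import *
print("lid",tri((365.8,202.8),(408.2,212.7)))
print("pad",tri((258.8,315.8),(234.9,237.5)), plane("top",234.9,237.5,.046),plane("scene",258.8,315.8,.046))
P=[]
for i,(a,b) in enumerate([((194,300),(200.5,198.1)),((292,269),(282.2,227.8)),((286,334),(214,283.8))]):
    t=tri(a,b); p=plane("top",*b,.08); q=plane("scene",*a,.08); P.append(p); print("post",i,np.round(t[0],4),round(t[1],4),p.round(4),q.round(4))
P=np.array(P); c=np.linalg.lstsq(np.c_[2*P[:,:2],np.ones(3)],(P[:,:2]**2).sum(1),rcond=None)[0]
print("circ",c[:2],np.sqrt(c[2]+c[:2]@c[:2]))
for p in P: print(np.degrees(np.arctan2(*(p[:2]-c[:2])[::-1])), np.linalg.norm(p[:2]-c[:2]))
for k in [((228.5,211.5)),(258,245),(213,253.5)]:
    p=plane("top",*k,.079); print("jaw",np.degrees(np.arctan2(*(p[:2]-c[:2])[::-1])))
print("lid top",plane("top",408.2,212.7,.11),plane("scene",365.8,202.8,.11))
```

```text
lid (array([ 0.62310846, -0.20558952,  0.10496463]), np.float64(0.002673710473041919))
pad (array([0.57174084, 0.15220262, 0.04313622]), np.float64(0.0029771798746880476)) [0.57037729 0.15069522 0.046     ] [0.5701296  0.15534859 0.046     ]
post 0 [0.6488 0.2209 0.0775] 0.0028 [0.6474 0.2192 0.08  ] [0.647  0.2234 0.08  ]
post 1 [0.591  0.0506 0.0775] 0.0043 [0.5891 0.049  0.08  ] [0.5901 0.0545 0.08  ]
post 2 [0.4728 0.1849 0.0786] 0.002 [0.472  0.1839 0.08  ] [0.4723 0.1866 0.08  ]
circ [0.56994942 0.15067766] 0.10344619005994736
41.50241395356078 0.10344619005994943
-79.34894329004743 0.10344619005994944
161.24067454165632 0.10344619005994894
jaw 11.089430233509498
jaw -108.01656044031637
jaw 133.7256027432979
lid top [ 0.62125952 -0.20546528  0.11      ] [ 0.61776758 -0.19617458  0.11      ]
```

```bash
cat >> h.py <<'E'
def togo(x,y,z,yaw=None):
    s=env.observe(); R=np.array(s["tool_rot"]); p=np.array(s["position"])
    cur=np.degrees(np.arctan2(R[1,0],R[0,0]))
    print("t",round(s["time_s"],2),"pos",p.round(4),"yaw",round(cur,1),"q6",round(s["q"][5],1),"F",np.round(s["ft_force"],1),"w",round(s["grip_width"],4),"gf",round(s["gripper_force"],1))
    print("units",(R.T@(np.array([x,y,z])-p)/.04).round(3), "roll units(cw+)", None if yaw is None else round(-((yaw-cur+180)%360-180)/5,2))
E
python3 -m jog '[{"linear":[0.4,-0.12,0]},{"linear":[0.8,-0.24,0]},{"linear":[0.95,-0.28,0]},{"linear":[0.95,-0.28,0]},{"linear":[0.95,-0.28,0]},{"linear":[0.95,-0.28,0]},{"linear":[0.95,-0.28,0]},{"linear":[0.95,-0.28,0]},{"linear":[0.95,-0.28,0]},{"linear":[0.95,-0.28,0]},{"linear":[0.95,-0.28,0]},{"linear":[0.95,-0.28,0]}]' 1 40
python3 -c "
from h import *
togo(.6213,-.205,.2,60)"
```

```text
t 0.2 pos [ 0.1781 -0.5202  0.231 ] yaw 18.9 q6 -12.3 F [-0.7 -0.6 -0.1] w 0.0855 gf 0.0
units [13.035 -3.866  0.78 ] roll units(cw+) -8.22invalid input
```

```bash
python3 -m jog '[{"linear":[0.4,-0.12,0],"roll":0},{"linear":[0.8,-0.24,0],"roll":0},{"linear":[0.95,-0.28,0],"roll":0},{"linear":[0.95,-0.28,0],"roll":0},{"linear":[0.95,-0.28,0],"roll":0},{"linear":[0.95,-0.28,0],"roll":0},{"linear":[0.95,-0.28,0],"roll":0},{"linear":[0.95,-0.28,0],"roll":0},{"linear":[0.95,-0.28,0],"roll":0},{"linear":[0.95,-0.28,0],"roll":0},{"linear":[0.95,-0.28,0],"roll":0},{"linear":[0.95,-0.28,0],"roll":0}]' 1 40
python3 -c "
from h import *
togo(.6213,-.205,.2,60)"
```

```text
time_s: 1.2
position: [0.5435, -0.2605, 0.2312]
tool_rot: [[0.946, 0.324, -0.0], [0.324, -0.946, 0.0], [-0.0, -0.0, -1.0]]
ft_force: [-0.0, -0.3, 0.3]
grip_width: 0.0853
gripper_force: 0.0
t 1.2 pos [ 0.5435 -0.2605  0.2312] yaw 18.9 q6 34.2 F [-0.  -0.3  0.3] w 0.0853 gf 0.0
units [ 2.291 -0.683  0.78 ] roll units(cw+) -8.22
```

```bash
python3 -m jog '[{"linear":[0.76,-0.23,0],"roll":0},{"linear":[0.76,-0.23,0],"roll":0},{"linear":[0.5,-0.15,0],"roll":0},{"linear":[0,0,0],"roll":-1},{"linear":[0,0,0],"roll":-1},{"linear":[0,0,0],"roll":-1},{"linear":[0,0,0],"roll":-1},{"linear":[0,0,0],"roll":-1},{"linear":[0,0,0],"roll":-1},{"linear":[0,0,0],"roll":-1},{"linear":[0,0,0],"roll":-1}]'
python3 -c "
from h import *
togo(.6213,-.203,.082,60)"
```

```text
time_s: 2.12
position: [0.6106, -0.2128, 0.231]
tool_rot: [[0.513, 0.858, -0.001], [0.858, -0.513, 0.0], [-0.0, -0.001, -1.0]]
ft_force: [-0.4, -0.9, -0.1]
grip_width: 0.0857
gripper_force: 0.0
t 2.12 pos [ 0.6106 -0.2128  0.231 ] yaw 59.1 q6 1.2 F [-0.4 -0.9 -0.1] w 0.0857 gf 0.0
units [0.348 0.106 3.726] roll units(cw+) -0.17
```

```bash
python3 -m jog '[{"linear":[0.35,0.11,0.3],"roll":0},{"linear":[0,0,0.7],"roll":0},{"linear":[0,0,0.7],"roll":0},{"linear":[0,0,0.5],"roll":0},{"linear":[0,0,0.2],"roll":0},{"linear":[0,0,0],"roll":0}]'
python3 - <<'E'
from h import *
togo(.6213,-.203,.082,60)
a=optics.get_image("scene")[130:270,290:430]; b=optics.get_image("top")[150:290,340:480]
cv2.imwrite("pics/g1.png",cv2.resize(np.hstack([a,b]),(800,400),interpolation=2)[:,:,::-1])
E
```

```text
time_s: 2.62
position: [0.6212, -0.2023, 0.1327]
tool_rot: [[0.517, 0.856, -0.004], [0.856, -0.517, 0.002], [-0.0, -0.005, -1.0]]
ft_force: [1.0, -1.1, 0.7]
grip_width: 0.0853
gripper_force: 0.0
t 2.62 pos [ 0.6212 -0.2023  0.1327] yaw 58.8 q6 2.8 F [ 1.  -1.1  0.7] w 0.0853 gf 0.0
units [-0.014  0.017  1.268] roll units(cw+) -0.23
```

View pics/g1.png

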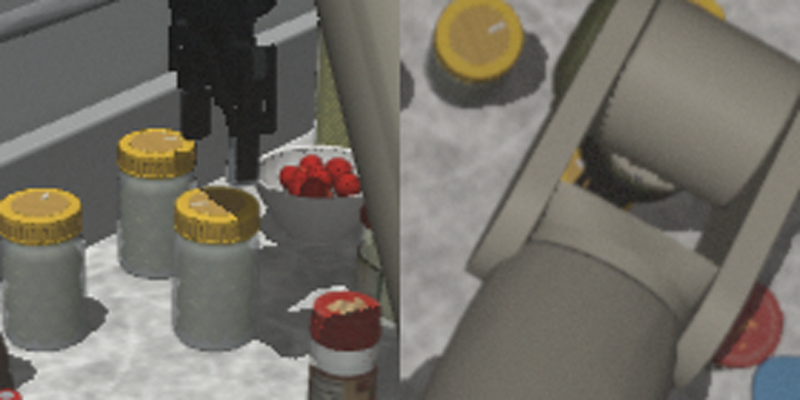

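Fingers hover above the jar: fingertips in the scene crop at (198,135) and (245,180), lid top centre about (217,206), i.e. full frame (367.5,185) and (366,202).

Run:
```python
from h import *
print(proj("scene",(.6212,-.2023,.1457)),proj("scene",(.6212,-.2023,.1327)),proj("scene",(.6213,-.205,.110)),proj("top",(.6213,-.205,.110)))
y=np.array([.856,-.517,0])
for s in(1,-1): print(proj("scene",np.array([.6212,-.2023,.1457])+s*.0495*y))
print(plane("scene",366,202,.11))
for dx,dy in((.005,0),(0,.005)): print(proj("scene",(.6213+dx,-.205+dy,.110)))
```

```text
(np.float64(366.63980714837857), np.float64(185.7343500519417)) (np.float64(366.50140706333946), np.float64(191.50124389882274)) (np.float64(367.00230596372853), np.float64(200.97481479433844)) (np.float64(407.9694644645614), np.float64(212.67537987537668))
(np.float64(358.0998707655897), np.float64(177.22983676116706))
(np.float64(375.8869344279269), np.float64(194.94312085834935))
[ 0.61984206 -0.19959675  0.11      ]
(np.float64(365.10972946306833), np.float64(200.35017861214075))
(np.float64(365.56214489194065), np.float64(201.7529600869135))
```

```bash
python3 -m jog '[{"linear":[0,0,0.3],"roll":0},{"linear":[0,0,0.4],"roll":0},{"linear":[0,0,0.4],"roll":0},{"linear":[0,0,0.22],"roll":0},{"linear":[0,0,0],"roll":0}]'
python3 -m jog '[{"linear":[0,0,0],"roll":0},{"linear":[0,0,0],"roll":0},{"linear":[0,0,0],"roll":0},{"linear":[0,0,0],"roll":0},{"linear":[0,0,0],"roll":0},{"linear":[0,0,0],"roll":0},{"linear":[0,0,0],"roll":0},{"linear":[0,0,0],"roll":0}]' -1 40
```

```text
time_s: 3.13
position: [0.6215, -0.203, 0.0818]
tool_rot: [[0.517, 0.856, -0.001], [0.856, -0.517, 0.001], [-0.0, -0.001, -1.0]]
ft_force: [-0.5, -0.7, 0.2]
grip_width: 0.0856
gripper_force: 0.0
time_s: 3.8
position: [0.6226, -0.2037, 0.0844]
tool_rot: [[0.517, 0.856, 0.004], [0.856, -0.517, -0.002], [0.0, 0.004, -1.0]]
ft_force: [1.8, 0.1, 6.3]
grip_width: 0.0617
gripper_force: 43.3
```

```bash
python3 -m jog '[{"linear":[0,0,-0.1],"roll":0},{"linear":[0,0,-0.3],"roll":0},{"linear":[0,0,-0.5],"roll":0},{"linear":[0,0,-0.7],"roll":0},{"linear":[0,0,-0.7],"roll":0},{"linear":[0,0,-0.5],"roll":0},{"linear":[0,0,-0.2],"roll":0},{"linear":[0,0,0],"roll":0}]'
python3 -c "
from h import *
togo(.57,.152,.2,60)"
```

```text
time_s: 4.47
position: [0.6219, -0.2033, 0.2042]
tool_rot: [[0.517, 0.856, 0.002], [0.856, -0.517, -0.001], [0.0, 0.003, -1.0]]
ft_force: [0.8, 1.3, -3.8]
grip_width: 0.0619
gripper_force: 44.7
t 4.47 pos [ 0.6219 -0.2033  0.2042] yaw 58.9 q6 2.7 F [ 0.8  1.3 -3.8] w 0.0619 gf 44.7
units [ 6.935 -5.7    0.09 ] roll units(cw+) -0.22
```

```bash
python3 -m jog '[{"linear":[0.19,-0.16,0],"roll":0},{"linear":[0.39,-0.32,0],"roll":0},{"linear":[0.62,-0.51,0],"roll":0},{"linear":[0.62,-0.51,0],"roll":0},{"linear":[0.62,-0.51,0],"roll":0},{"linear":[0.62,-0.51,0],"roll":0},{"linear":[0.62,-0.51,0],"roll":0},{"linear":[0.62,-0.51,0],"roll":0},{"linear":[0.62,-0.51,0],"roll":0},{"linear":[0.62,-0.51,0],"roll":0},{"linear":[0.62,-0.51,0],"roll":0},{"linear":[0.45,-0.37,0],"roll":0}]'
python3 -m jog '[{"linear":[0.2,-0.17,0],"roll":0},{"linear":[0.1,-0.08,0],"roll":0},{"linear":[0,0,0],"roll":0},{"linear":[0,0,0],"roll":0}]'
python3 - <<'E'
from h import *
togo(.57,.152,.1315,60)
a=optics.get_image("scene")[170:380,160:370]; b=optics.get_image("top")[140:350,130:340]
cv2.imwrite("pics/g2.png",cv2.resize(np.hstack([a,b]),(800,400),interpolation=2)[:,:,::-1])
E
```

```text
time_s: 5.47
position: [0.5698, 0.1387, 0.2004]
tool_rot: [[0.515, 0.857, -0.004], [0.857, -0.515, 0.001], [-0.002, -0.004, -1.0]]
ft_force: [0.3, -0.7, -3.7]
grip_width: 0.0615
gripper_force: 44.9
time_s: 5.8
position: [0.5694, 0.1504, 0.2018]
tool_rot: [[0.517, 0.856, -0.001], [0.856, -0.517, -0.0], [-0.001, -0.001, -1.0]]
ft_force: [0.3, -0.5, -2.8]
grip_width: 0.0621
gripper_force: 44.9
t 5.8 pos [0.5694 0.1504 0.2018] yaw 58.9 q6 34.4 F [ 0.3 -0.5 -2.8] w 0.0621 gf 44.9
units [ 0.044 -0.008  1.757] roll units(cw+) -0.23
```

View pics/g2.png

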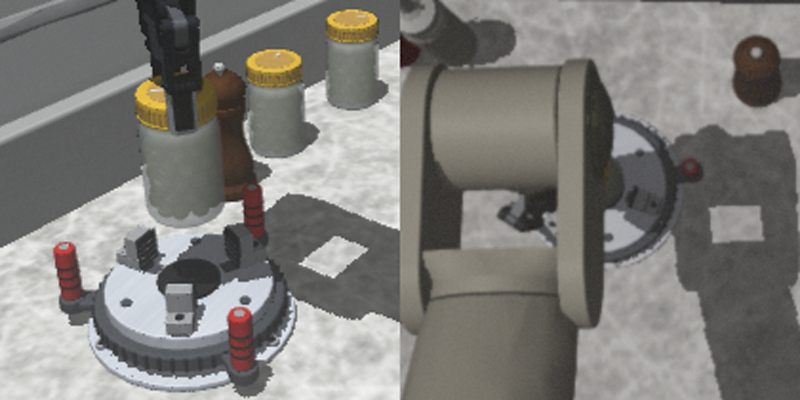

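Jar hangs upright above the clamp; lid axis at crop x≈177 (full 252.9), jar bottom x≈184 (full 256.6), pad centre (189,277).

Run:
```python
from h import *
for x,y in((.57,.152),(.5694,.1504),(.57,.1507),(.57,.155)):
    print(proj("scene",(x,y,.218)),proj("scene",(x,y,.117+.02)),proj("scene",(x,y,.0715)),proj("scene",(x,y,.046)))
im=optics.get_image("scene").astype(int)
for v in (215,218,221,224,227): # lid rows
    m=(im[v,:,0]>im[v,:,2]*1.7)&(im[v,:,0]>60); u=np.where(m[215:290])[0]+215; print(v,u.min() if len(u) else 0,u.max() if len(u) else 0)
g=cv2.cvtColor(optics.get_image("scene"),cv2.COLOR_RGB2GRAY)
for v in (250,260,270): print(v,g[v,228:284].tolist())
```

```text
(np.float64(251.12618612825207), np.float64(222.53306690020347)) (np.float64(255.715244118331), np.float64(268.4445491747244)) (np.float64(259.10580364727446), np.float64(302.3655878825237)) (np.float64(260.35605992302294), np.float64(314.87384534336434))
(np.float64(252.2011804363841), np.float64(222.26911312715555)) (np.float64(256.7330204375052), np.float64(268.15472443286285)) (np.float64(260.08156340369), np.float64(302.0592623134606)) (np.float64(261.3163815892508), np.float64(314.56199570251266))
(np.float64(251.78235527387227), np.float64(222.22405791942288)) (np.float64(256.3340343566021), np.float64(268.10246907039357)) (np.float64(259.6972990329145), np.float64(302.00231939482796)) (np.float64(260.9375594989225), np.float64(314.5034598661994))
(np.float64(249.60637402801297), np.float64(223.24879026392415)) (np.float64(254.28227032474194), np.float64(269.2367268700027)) (np.float64(257.7362231274451), np.float64(303.20671945564277)) (np.float64(259.00969121481376), np.float64(315.73141332294296))
215 233 283
218 231 282
221 231 276
224 231 273
227 232 282
250 [93, 93, 93, 92, 93, 91, 95, 97, 107, 111, 113, 124, 125, 126, 118, 120, 118, 119, 116, 117, 119, 120, 118, 121, 120, 119, 117, 116, 113, 114, 113, 112, 113, 112, 108, 106, 103, 101, 98, 97, 93, 93, 88, 86, 81, 79, 77, 75, 69, 58, 59, 58, 60, 58, 56, 62]
260 [93, 93, 94, 94, 95, 94, 101, 142, 142, 110, 116, 116, 117, 118, 120, 119, 123, 121, 121, 122, 120, 118, 117, 113, 115, 113, 118, 115, 114, 116, 112, 112, 109, 106, 106, 104, 104, 102, 100, 99, 94, 92, 90, 89, 85, 84, 77, 76, 72, 63, 60, 57, 61, 56, 55, 55]
270 [214, 219, 223, 226, 230, 233, 232, 223, 146, 149, 145, 109, 113, 114, 114, 116, 116, 115, 114, 113, 116, 116, 114, 112, 115, 113, 112, 111, 110, 110, 108, 108, 108, 108, 103, 104, 99, 97, 99, 98, 97, 93, 90, 87, 84, 81, 80, 77, 78, 75, 73, 66, 70, 68, 64, 64]
```

```bash
python3 -m jog '[{"linear":[0.11,-0.02,0.2],"roll":0},{"linear":[0,0,0.4],"roll":0},{"linear":[0,0,0.4],"roll":0},{"linear":[0,0,0.4],"roll":0},{"linear":[0,0,0.2],"roll":0},{"linear":[0,0,0.06],"roll":0},{"linear":[0,0,0.04],"roll":0},{"linear":[0,0,0],"roll":0},{"linear":[0,0,0],"roll":0}]'
python3 -c "
from h import *
togo(.571,.1547,.13,60)"
```

```text
time_s: 6.75
position: [0.5716, 0.1553, 0.1353]
tool_rot: [[0.517, 0.856, 0.001], [0.856, -0.517, 0.0], [0.001, 0.001, -1.0]]
ft_force: [-0.3, -0.2, -2.8]
grip_width: 0.0617
gripper_force: 44.8
t 6.75 pos [0.5716 0.1553 0.1353] yaw 58.9 q6 34.9 F [-0.3 -0.2 -2.8] w 0.0617 gf 44.8
units [-0.019 -0.005  0.132] roll units(cw+) -0.22
```

```bash
python3 -m jog '[{"linear":[-0.02,0,0.05],"roll":0},{"linear":[0,0,0.04],"roll":0},{"linear":[0,0,0],"roll":0},{"linear":[0,0,0],"roll":0}]' | grep -E "pos|ft"
python3 -m jog '[{"linear":[0,0,0.03],"roll":0},{"linear":[0,0,0.03],"roll":0},{"linear":[0,0,0],"roll":0},{"linear":[0,0,0],"roll":0}]' | grep -E "pos|ft"
```

```text
position: [0.5707, 0.1545, 0.131]
ft_force: [0.4, 0.4, -3.5]
position: [0.5715, 0.1546, 0.1302]
ft_force: [-1.4, -1.0, 8.1]
```

```bash
python3 -m jog '[{"linear":[0,0,0],"roll":0},{"linear":[0,0,0],"roll":0},{"linear":[0,0,0],"roll":0},{"linear":[0,0,0],"roll":0},{"linear":[0,0,0],"roll":0},{"linear":[0,0,-0.2],"roll":0},{"linear":[0,0,-0.5],"roll":0},{"linear":[0,0,-0.5],"roll":0},{"linear":[0,0,-0.5],"roll":0},{"linear":[0,0,-0.2],"roll":0}]' 1 40
python3 -c "
from h import *
togo(.5,-.03,.2,101)"
```

```text
time_s: 8.25
position: [0.5716, 0.1547, 0.2078]
tool_rot: [[0.517, 0.856, 0.005], [0.856, -0.517, 0.0], [0.003, 0.004, -1.0]]
ft_force: [0.9, -0.2, 0.4]
grip_width: 0.0853
gripper_force: 0.0
t 8.25 pos [0.5716 0.1547 0.2078] yaw 58.9 q6 34.8 F [ 0.9 -0.2  0.4] w 0.0853 gf 0.0
units [-4.878  0.852  0.186] roll units(cw+) -8.42
```

```bash
python3 -m jog '[{"linear":[-0.4,0.07,0],"roll":0},{"linear":[-0.8,0.14,0],"roll":0},{"linear":[-0.9,0.16,0],"roll":0},{"linear":[-0.9,0.16,0],"roll":0},{"linear":[-0.9,0.16,0],"roll":0},{"linear":[-0.6,0.1,0],"roll":0},{"linear":[-0.38,0.06,0],"roll":-1},{"linear":[0,0,0],"roll":-1},{"linear":[0,0,0],"roll":-1},{"linear":[0,0,0],"roll":-1},{"linear":[0,0,0],"roll":-1},{"linear":[0,0,0],"roll":-1}]' -1 40
python3 - <<'E'
from h import *
togo(.5,-.03,.2,101)
T=optics.get_image("top"); S=optics.get_image("scene"); np.save("t2.npy",T); np.save("s2.npy",S)
cv2.imwrite("pics/g3.png",cv2.resize(np.hstack([S[200:400,150:350],T[140:340,150:350]]),(800,400),interpolation=2)[:,:,::-1])
E
```

```text
time_s: 9.25
position: [0.4989, -0.0302, 0.2044]
tool_rot: [[0.015, 1.0, -0.0], [1.0, -0.015, 0.0], [0.0, -0.0, -1.0]]
ft_force: [-0.3, 0.3, -0.1]
grip_width: -0.0001
gripper_force: 0.0
t 9.25 pos [ 0.4989 -0.0302  0.2044] yaw 89.1 q6 -16.2 F [-0.3  0.3 -0.1] w -0.0001 gf 0.0
units [0.005 0.028 0.11 ] roll units(cw+) -2.37
```

View pics/g3.png

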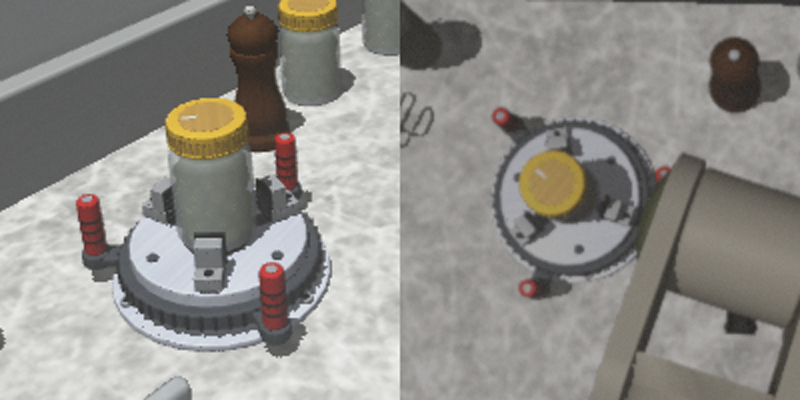

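The jar stands upright between the jaws: lid in scene crop (206,117), top crop (552,182); posts visible and unmoved.

Run:
```python
from h import *
T=np.load("t2.npy");S=np.load("s2.npy")
def lid(im,box):
    x0,y0,x1,y1=box; c=im[y0:y1,x0:x1].astype(int); m=((c[:,:,0]>c[:,:,2]*1.7)&(c[:,:,0]>60)).astype(np.uint8)
    n,l,s,ce=cv2.connectedComponentsWithStats(m); i=1+np.argmax(s[1:,4]); return s[i][:4]+[x0,y0,0,0],ce[i]+[x0,y0]
b,c=lid(T,(200,205,262,260)); print(b,c); ct=(b[0]+(b[2]-1)/2,b[1]+(b[3]-1)/2)
b2,c2=lid(S,(225,240,285,290)); print(b2,c2); cs=(b2[0]+(b2[2]-1)/2, b2[1]+(b2[2]-1)/2*.54)
for z in(.156,): print(plane("top",*ct,z),plane("top",*c,z),plane("scene",*cs,z))
print(tri(cs,ct))
for xy in((.57,.1507),(.57,.153)): print(proj("top",(*xy,.156)),proj("scene",(*xy,.156)))
```

```text
[210 215  33  33] [226.23393939 231.36848485]
[233 249  44  31] [253.3336511  263.73689228]
[0.57187066 0.15052003 0.156     ] [0.5711744  0.15004811 0.156     ] [0.56458711 0.1572042  0.156     ]
(array([0.57229861, 0.15134383, 0.15024493]), np.float64(0.0005468075079033671))
(np.float64(225.86582040510055), np.float64(231.9749828202167)) (np.float64(255.30736286006697), np.float64(257.75418744093173))
(np.float64(224.654036666465), np.float64(231.9509106950041)) (np.float64(254.1968295332685), np.float64(258.3474770901307))
```

```bash
python3 -m jog '[{"linear":[0,0,0],"roll":-1},{"linear":[0.4,0.4,0],"roll":-1},{"linear":[0,0,0],"roll":-0.4},{"linear":[0.7,0.7,0],"roll":0},{"linear":[0.5,0.6,0],"roll":0},{"linear":[0,0,0],"roll":0},{"linear":[0,0,0],"roll":0}]' 0 40
python3 -c "
from h import *
togo(.5895,.0515,.052,101)"
```

```text
time_s: 9.93
position: [0.5561, 0.0449, 0.204]
tool_rot: [[-0.189, 0.982, -0.001], [0.982, 0.189, -0.0], [0.0, -0.001, -1.0]]
ft_force: [-0.1, -0.0, 0.0]
grip_width: 0.0428
gripper_force: 0.0
t 9.93 pos [0.5561 0.0449 0.204 ] yaw 100.9 q6 -18.4 F [-0.1 -0.   0. ] w 0.0428 gf 0.0
units [0.005 0.853 3.799] roll units(cw+) -0.02
```

```bash
python3 -m jog '[{"linear":[0,0.5,0],"roll":0},{"linear":[0.01,0.35,0.2],"roll":0},{"linear":[0,0,0.7],"roll":0},{"linear":[0,0,0.8],"roll":0},{"linear":[0,0,0.6],"roll":0},{"linear":[0,0,0.1],"roll":0},{"linear":[0,0,0],"roll":0}]' 0 40
python3 - <<'E'
from h import *
togo(.5895,.0515,.052,101)
S=optics.get_image("scene"); cv2.imwrite("pics/g4.png",cv2.resize(S[180:380,180:400],(660,600),interpolation=2)[:,:,::-1])
print(proj("scene",(.5895,.0515,.08)))
E
```

```text
time_s: 10.52
position: [0.5883, 0.05, 0.1077]
tool_rot: [[-0.187, 0.982, -0.003], [0.982, 0.187, 0.0], [0.001, -0.003, -1.0]]
ft_force: [0.5, 0.5, 0.6]
grip_width: 0.0428
gripper_force: 0.0
t 10.52 pos [0.5883 0.05   0.1077] yaw 100.8 q6 -17.4 F [0.5 0.5 0.6] w 0.0428 gf 0.0
units [0.03  0.04  1.392] roll units(cw+) -0.04
(np.float64(293.4024737927148), np.float64(268.4095934087838))
```

View pics/g4.png

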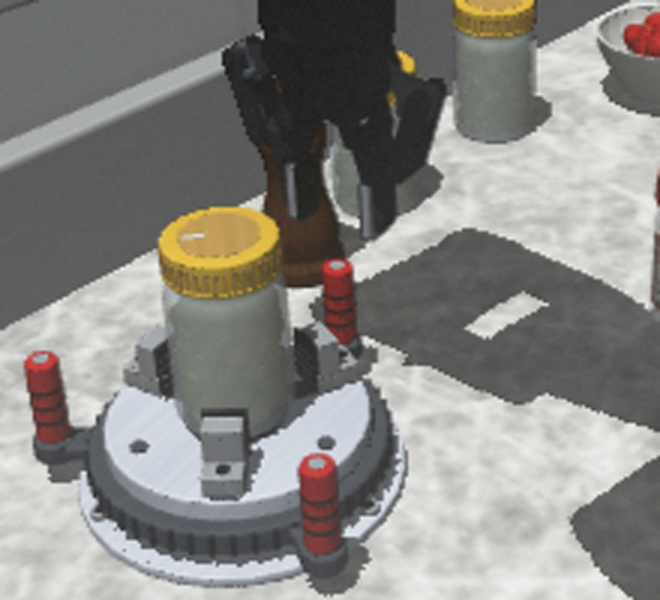

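Fingertips at crop (300,215) and (373,238) straddle post1 (top at (338,266)) — aligned. Descend and grip lightly.

```bash
python3 -m jog '[{"linear":[0.03,0.04,0.3],"roll":0},{"linear":[0,0,0.5],"roll":0},{"linear":[0,0,0.4],"roll":0},{"linear":[0,0,0.19],"roll":0},{"linear":[0,0,0],"roll":0}]' | grep -E "pos|ft"
python3 -m jog '[{"linear":[0,0,0],"roll":0},{"linear":[0,0,0],"roll":0},{"linear":[0,0,0],"roll":0},{"linear":[0,0,0],"roll":0},{"linear":[0,0,0],"roll":0}]' -1 20
```

```text
position: [0.5905, 0.0519, 0.0531]
ft_force: [-0.6, 0.2, 0.2]
time_s: 11.4
position: [0.5914, 0.052, 0.0546]
tool_rot: [[-0.189, 0.982, 0.003], [0.982, 0.189, -0.0], [-0.001, 0.003, -1.0]]
ft_force: [-0.4, -0.2, 6.7]
grip_width: 0.0182
gripper_force: 20.6
```

```bash
python3 -m jog '[{"linear":[0,0,-0.05],"roll":0},{"linear":[0,-0.02,0],"roll":0.1},{"linear":[0,-0.02,0],"roll":0.1},{"linear":[0,-0.045,0],"roll":0.2},{"linear":[0,-0.045,0],"roll":0.2},{"linear":[0.001,-0.068,0],"roll":0.3},{"linear":[0.001,-0.068,0],"roll":0.3},{"linear":[0.001,-0.068,0],"roll":0.3},{"linear":[0.001,-0.068,0],"roll":0.3}]'
python3 -c "
from h import *
togo(.57,.152,.052,101)"
```

```text
time_s: 12.15
position: [0.5744, 0.0501, 0.0548]
tool_rot: [[-0.03, 1.0, 0.0], [1.0, 0.03, -0.0], [-0.0, 0.0, -1.0]]
ft_force: [4.3, -2.3, -9.5]
grip_width: 0.0178
gripper_force: 21.1
t 12.15 pos [0.5744 0.0501 0.0548] yaw 91.7 q6 -8.5 F [ 4.3 -2.3 -9.5] w 0.0178 gf 21.1
units [ 2.55  -0.033  0.069] roll units(cw+) -1.85
```

```bash
for i in 1; do python3 -m jog '[{"linear":[0.001,-0.09,0.02],"roll":0.4},{"linear":[0.002,-0.1134,0.01],"roll":0.5},{"linear":[0.002,-0.1134,0],"roll":0.5},{"linear":[0.002,-0.1134,0],"roll":0.5},{"linear":[0.002,-0.1134,0],"roll":0.5},{"linear":[0.002,-0.1134,0],"roll":0.5},{"linear":[0.002,-0.1134,0],"roll":0.5},{"linear":[0.002,-0.1134,0],"roll":0.5},{"linear":[0.002,-0.1134,0],"roll":0.5},{"linear":[0.002,-0.1134,0],"roll":0.5},{"linear":[0.002,-0.1134,0],"roll":0.5},{"linear":[0.002,-0.1134,0],"roll":0.5}]' >/dev/null; done
cat >> h.py <<'E'
def ring(c=(.570,.152)):
    s=env.observe(); p=np.array(s["position"])[:2]-c; R=np.array(s["tool_rot"]); F=R.T@np.array(s["ft_force"])
    print("t",round(s["time_s"],2),"theta",round(np.degrees(np.arctan2(p[1],p[0]))%360,1),"R",round(np.hypot(*p),4),"yaw",round(np.degrees(np.arctan2(R[1,0],R[0,0])),1),"z",round(s["position"][2],4),"F rad_in,tan,z",F.round(1),"M",np.round(s["wrist_torque"],2),"q6",round(s["q"][5],1),"gf",round(s["gripper_force"],1))
E
python3 -c "
from h import *
ring()"
```

```text
t 13.15 theta 242.7 R 0.1016 yaw 62.2 z 0.0547 F rad_in,tan,z [-0.2  4.6  1.4] M [-0.32 -0.56 -0.09] q6 21.7 gf 21.9
```

```bash
python3 -m jog '[{"linear":[0.002,-0.1134,0],"roll":0.5},{"linear":[0.002,-0.1134,0],"roll":0.5},{"linear":[0.002,-0.1134,0],"roll":0.5},{"linear":[0.002,-0.1134,0],"roll":0.5},{"linear":[0.002,-0.1134,0],"roll":0.5},{"linear":[0.002,-0.1134,0],"roll":0.5},{"linear":[0.002,-0.1134,0],"roll":0.5},{"linear":[0.002,-0.1134,0],"roll":0.5},{"linear":[0.002,-0.1134,0],"roll":0.5},{"linear":[0.002,-0.1134,0],"roll":0.5},{"linear":[0.002,-0.1134,0],"roll":0.5},{"linear":[0.002,-0.1134,0],"roll":0.5}]' >/dev/null
python3 -c "
from h import *
ring()"
python3 -m jog '[{"linear":[0.002,-0.1134,0],"roll":0.5},{"linear":[0.002,-0.1134,0],"roll":0.5},{"linear":[0.002,-0.09,0],"roll":0.4},{"linear":[0.002,-0.068,0],"roll":0.3},{"linear":[0.002,-0.045,0],"roll":0.2},{"linear":[0.001,-0.045,0],"roll":0.2},{"linear":[0.001,-0.045,0],"roll":0.2},{"linear":[0.001,-0.045,0],"roll":0.2}]' >/dev/null
python3 -c "
from h import *
ring()"
```

```text
t 14.15 theta 212.0 R 0.1016 yaw 32.2 z 0.0547 F rad_in,tan,z [2.5 4.3 1.6] M [-0.36 -0.73 -0.07] q6 55.5 gf 21.8
t 14.82 theta 199.3 R 0.1017 yaw 19.8 z 0.0546 F rad_in,tan,z [ 1.7  4.7 -3.5] M [-0.66 -0.49 -0.1 ] q6 70.3 gf 22.3
```

```bash
for i in 1 2; do :; done
python3 -m jog '[{"linear":[0,-0.045,0],"roll":0.2},{"linear":[0,-0.045,0],"roll":0.2},{"linear":[0,-0.045,0],"roll":0.2},{"linear":[0,-0.045,0],"roll":0.2}]' >/dev/null; python3 -c "
from h import *
ring()"
python3 -m jog '[{"linear":[0,-0.045,0],"roll":0.2},{"linear":[0,-0.045,0],"roll":0.2},{"linear":[0,-0.045,0],"roll":0.2},{"linear":[0,-0.045,0],"roll":0.2}]' >/dev/null; python3 -c "
from h import *
ring()"
python3 -m jog '[{"linear":[0,-0.045,0],"roll":0.2},{"linear":[0,-0.045,0],"roll":0.2},{"linear":[0,-0.045,0],"roll":0.2},{"linear":[0,-0.045,0],"roll":0.2}]' >/dev/null; python3 -c "
from h import *
ring()"
```

```text
t 15.15 theta 195.3 R 0.1017 yaw 15.8 z 0.0546 F rad_in,tan,z [ 2.3  4.7 -3.3] M [-0.67 -0.58 -0.08] q6 75.2 gf 22.2
t 15.48 theta 191.2 R 0.1018 yaw 11.8 z 0.0546 F rad_in,tan,z [ 3.6  3.9 -2.9] M [-0.63 -0.63 -0.1 ] q6 80.0 gf 22.2
t 15.82 theta 187.2 R 0.1019 yaw 7.8 z 0.0546 F rad_in,tan,z [ 4.1  5.4 -2.7] M [-0.69 -0.67 -0.09] q6 84.9 gf 22.2
```

```bash
r(){ python3 -c "
from h import *
ring()"; }
python3 -m jog '[{"linear":[0,-0.045,0],"roll":0.2},{"linear":[0,-0.045,0],"roll":0.2}]' >/dev/null; r
python3 -m jog '[{"linear":[0,-0.045,0],"roll":0.2},{"linear":[0,-0.045,0],"roll":0.2}]' >/dev/null; r
python3 -m jog '[{"linear":[0,-0.045,0],"roll":0.2},{"linear":[0,-0.045,0],"roll":0.2}]' >/dev/null; r
python3 -m jog '[{"linear":[0,-0.045,0],"roll":0.2},{"linear":[0,-0.045,0],"roll":0.2}]' >/dev/null; r
```

```text
t 15.98 theta 185.2 R 0.1019 yaw 5.8 z 0.0546 F rad_in,tan,z [ 4.5  4.3 -2.8] M [-0.68 -0.71 -0.07] q6 87.3 gf 22.2
t 16.15 theta 183.2 R 0.102 yaw 3.8 z 0.0546 F rad_in,tan,z [ 5.2  4.5 -3. ] M [-0.71 -0.74 -0.08] q6 89.8 gf 22.2
t 16.32 theta 181.2 R 0.102 yaw 1.8 z 0.0546 F rad_in,tan,z [ 4.1  5.6 -2. ] M [-0.82 -0.74 -0.07] q6 92.2 gf 22.2
t 16.48 theta 179.2 R 0.102 yaw -0.2 z 0.0546 F rad_in,tan,z [ 5.1  6.5 -2.3] M [-0.9  -0.74 -0.06] q6 94.6 gf 22.2
```

```bash
r(){ python3 -c "
from h import *
ring()"; }
python3 -m jog '[{"linear":[0,-0.022,0],"roll":0.1}]' >/dev/null; r
python3 -m jog '[{"linear":[0,-0.022,0],"roll":0.1}]' >/dev/null; r
python3 -m jog '[{"linear":[0,-0.022,0],"roll":0.1}]' >/dev/null; r
python3 -m jog '[{"linear":[0,-0.022,0],"roll":0.1}]' >/dev/null; r
python3 - <<'E'
from h import *
S=optics.get_image("scene"); np.save("s3.npy",S); cv2.imwrite("pics/g5.png",cv2.resize(S[230:350,200:350],(750,600),interpolation=2)[:,:,::-1])
E
```

```text
t 16.57 theta 178.7 R 0.1021 yaw -0.7 z 0.0546 F rad_in,tan,z [ 4.5  5.3 -2.6] M [-0.97 -0.7  -0.1 ] q6 95.2 gf 22.2
t 16.65 theta 178.3 R 0.1021 yaw -1.2 z 0.0546 F rad_in,tan,z [ 5.   6.1 -2.1] M [-0.94 -0.75 -0.06] q6 95.8 gf 22.2
t 16.73 theta 177.8 R 0.1021 yaw -1.7 z 0.0546 F rad_in,tan,z [ 5.6  5.7 -2.6] M [-1.01 -0.8  -0.07] q6 96.4 gf 22.2
t 16.82 theta 177.3 R 0.1021 yaw -2.2 z 0.0546 F rad_in,tan,z [ 5.5  6.1 -2.2] M [-1.02 -0.76 -0.05] q6 97.0 gf 22.2
```

View pics/g5.png

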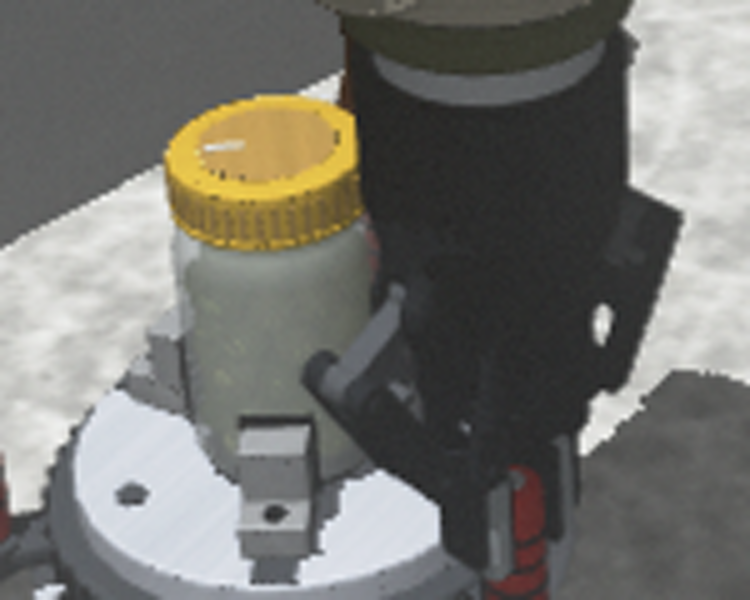

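Jaw faces are closed against the glass (front jaw at crop (275,450)), jar upright; force rising since θ≈183°. A bit more.

```bash
r(){ python3 -c "
from h import *
ring()
s=env.observe(); print('Mx_tool',(np.array(s['tool_rot']).T@np.array(s['wrist_torque'])).round(3))"; }
python3 -m jog '[{"linear":[0,-0.022,0],"roll":0.1},{"linear":[0,-0.022,0],"roll":0.1}]' >/dev/null; r
python3 -m jog '[{"linear":[0,-0.022,0],"roll":0.1},{"linear":[0,-0.022,0],"roll":0.1}]' >/dev/null; r
```

```text
t 17.03 theta 176.4 R 0.1021 yaw -3.2 z 0.0546 F rad_in,tan,z [ 5.4  5.9 -2.5] M [-1.07 -0.76 -0.07] q6 98.2 gf 22.2
Mx_tool [-1.03   0.823  0.07 ]
t 17.2 theta 175.4 R 0.1021 yaw -4.2 z 0.0546 F rad_in,tan,z [ 4.9  6.4 -2.3] M [-1.07 -0.82 -0.01] q6 99.4 gf 22.2
Mx_tool [-1.01   0.898  0.009]
```

```bash
r(){ python3 -c "
from h import *
ring()
s=env.observe(); print('Mx_tool',(np.array(s['tool_rot']).T@np.array(s['wrist_torque'])).round(3))"; }
python3 -m jog '[{"linear":[0,-0.022,0],"roll":0.1}]' >/dev/null; r
python3 -m jog '[{"linear":[0,-0.022,0],"roll":0.1}]' >/dev/null; r
python3 -m jog '[{"linear":[0,-0.022,0],"roll":0.1}]' >/dev/null; r
python3 -m jog '[{"linear":[0,-0.022,0],"roll":0.1}]' >/dev/null; r
```

```text
t 17.28 theta 174.9 R 0.1022 yaw -4.7 z 0.0546 F rad_in,tan,z [ 5.1  6.7 -2.2] M [-1.12 -0.74  0.02] q6 100.0 gf 22.2
Mx_tool [-1.055  0.828 -0.021]
t 17.37 theta 174.4 R 0.1022 yaw -5.2 z 0.0546 F rad_in,tan,z [ 5.5  6.6 -2.3] M [-1.14 -0.78 -0.08] q6 100.6 gf 22.2
Mx_tool [-1.067  0.875  0.08 ]
t 17.45 theta 173.9 R 0.1022 yaw -5.7 z 0.0546 F rad_in,tan,z [ 5.3  6.  -3.6] M [-1.18 -0.74 -0.02] q6 101.2 gf 22.2
Mx_tool [-1.104  0.852  0.016]
t 17.53 theta 173.5 R 0.1022 yaw -6.2 z 0.0546 F rad_in,tan,z [ 5.9  7.  -2.8] M [-1.22 -0.72 -0.02] q6 101.8 gf 22.2
Mx_tool [-1.132  0.85   0.019]
```

```bash
python3 -m jog '[{"linear":[0,0.02,0],"roll":0},{"linear":[0,0,0],"roll":0},{"linear":[0,0,0],"roll":0},{"linear":[0,0,0],"roll":0},{"linear":[0,0,-0.2],"roll":0},{"linear":[0,0,-0.5],"roll":0},{"linear":[0,0,-0.7],"roll":0},{"linear":[0,0,-0.8],"roll":0},{"linear":[0,0,-0.8],"roll":0},{"linear":[0,0,-0.4],"roll":0},{"linear":[0,0,-0.2],"roll":0}]' 0 40
python3 -c "
from h import *
togo(.571,.152,.2,65)"
```

```text
time_s: 18.45
position: [0.4678, 0.1637, 0.2008]
tool_rot: [[0.994, -0.106, 0.005], [-0.106, -0.994, 0.001], [0.004, -0.001, -1.0]]
ft_force: [0.7, 0.8, 1.1]
grip_width: 0.0423
gripper_force: 0.0
t 18.45 pos [0.4678 0.1637 0.2008] yaw -6.1 q6 101.7 F [0.7 0.8 1.1] w 0.0423 gf 0.0
units [2.595 0.017 0.032] roll units(cw+) -14.22
```

```bash
python3 -m jog '[{"linear":[0.3,0,0],"roll":0},{"linear":[0.7,0,0],"roll":0},{"linear":[0.8,0.02,0],"roll":0},{"linear":[0.6,0,0],"roll":0},{"linear":[0.19,0,0],"roll":0},{"linear":[0,0,0.2],"roll":0},{"linear":[0,0,0.3],"roll":0},{"linear":[0,0,0],"roll":0},{"linear":[0,0,0],"roll":0}]' 1 40
python3 - <<'E'
from h import *
togo(.571,.152,.132,65)
S=optics.get_image("scene"); cv2.imwrite("pics/g6.png",cv2.resize(S[190:350,170:350],(675,600),interpolation=2)[:,:,::-1])
E
```

```text
time_s: 19.2
position: [0.5688, 0.1519, 0.177]
tool_rot: [[0.994, -0.106, -0.003], [-0.106, -0.994, -0.0], [-0.003, 0.0, -1.0]]
ft_force: [0.2, 0.2, 0.5]
grip_width: 0.0852
gripper_force: 0.0
t 19.2 pos [0.5688 0.1519 0.177 ] yaw -6.1 q6 99.5 F [0.2 0.2 0.5] w 0.0852 gf 0.0
units [ 0.058 -0.008  1.126] roll units(cw+) -14.22
```

View pics/g6.png

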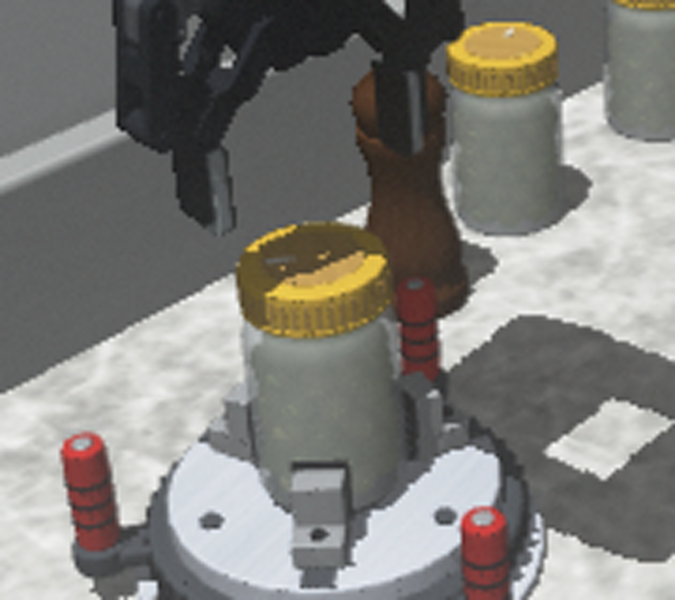

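Fingers straddle the lid (tips (207,230), (413,150); lid centre (313,258)); jaws touch the glass. Descend and grip.

```bash
python3 -m jog '[{"linear":[0.04,0,0.2],"roll":0},{"linear":[0,0,0.4],"roll":0},{"linear":[0,0,0.3],"roll":0},{"linear":[0,0,0.14],"roll":0},{"linear":[0,0,0],"roll":0}]' 1 40| grep -E "pos|ft"
python3 -m jog '[{"linear":[0,0,0],"roll":0},{"linear":[0,0,0],"roll":0},{"linear":[0,0,0],"roll":0},{"linear":[0,0,0],"roll":0},{"linear":[0,0,0],"roll":0},{"linear":[0,0,0],"roll":0}]' -1 40
python3 -m jog '[{"linear":[0,0,0],"roll":-0.1},{"linear":[0,0,0],"roll":-0.2},{"linear":[0,0,0],"roll":-0.3},{"linear":[0,0,0],"roll":-0.4}]'
python3 -c "
from h import *
ring()"
```

```text
position: [0.5712, 0.1515, 0.135]
ft_force: [0.6, -0.0, -0.1]
time_s: 20.17
position: [0.5724, 0.1522, 0.1376]
tool_rot: [[0.994, -0.106, 0.003], [-0.106, -0.994, 0.001], [0.003, -0.002, -1.0]]
ft_force: [-0.6, 3.8, 5.2]
grip_width: 0.0615
gripper_force: 43.6
time_s: 20.5
position: [0.5724, 0.1522, 0.1376]
tool_rot: [[1.0, -0.018, 0.003], [-0.018, -1.0, 0.002], [0.003, -0.002, -1.0]]
ft_force: [-0.3, 3.8, 5.9]
grip_width: 0.0613
gripper_force: 43.7
t 20.5 theta 5.7 R 0.0024 yaw -1.0 z 0.1376 F rad_in,tan,z [-0.4 -3.8 -5.9] M [ 0.79  0.11 -0.15] q6 94.4 gf 43.7
```

```bash
python3 -m jog '[{"linear":[0,0,0],"roll":-0.5},{"linear":[0,0,0],"roll":-0.6},{"linear":[0,0,0],"roll":-0.6},{"linear":[0,0,0],"roll":-0.6},{"linear":[0,0,0],"roll":-0.6},{"linear":[0,0,0],"roll":-0.6},{"linear":[0,0,0],"roll":-0.6},{"linear":[0,0,0],"roll":-0.6},{"linear":[0,0,0],"roll":-0.6},{"linear":[0,0,0],"roll":-0.6},{"linear":[0,0,0],"roll":-0.6},{"linear":[0,0,0],"roll":-0.6}]' | grep -E "ft|time"
python3 -c "
from h import *
ring()"
python3 -m jog '[{"linear":[0,0,0],"roll":-0.6},{"linear":[0,0,0],"roll":-0.6},{"linear":[0,0,0],"roll":-0.6},{"linear":[0,0,0],"roll":-0.6},{"linear":[0,0,0],"roll":-0.6},{"linear":[0,0,0],"roll":-0.6},{"linear":[0,0,0],"roll":-0.6},{"linear":[0,0,0],"roll":-0.6},{"linear":[0,0,0],"roll":-0.4},{"linear":[0,0,0],"roll":-0.2}]' | grep -E "ft|time"
python3 -c "
from h import *
ring()"
```

```text
time_s: 21.5
ft_force: [-2.2, 6.6, 6.0]
t 21.5 theta 20.2 R 0.0024 yaw 34.6 z 0.1376 F rad_in,tan,z [ 1.9 -6.7 -6. ] M [ 1.34  0.29 -0.19] q6 58.9 gf 43.9
time_s: 22.33
ft_force: [-1.6, 7.8, 8.2]
t 22.33 theta 30.3 R 0.0022 yaw 61.5 z 0.1376 F rad_in,tan,z [ 6.1 -5.2 -8.2] M [ 1.46  0.52 -0.14] q6 31.9 gf 43.9
```

```bash
python3 -m jog '[{"linear":[0,0,0],"roll":0},{"linear":[0,0,0],"roll":0},{"linear":[0,0,0],"roll":0},{"linear":[0,0,0],"roll":0},{"linear":[0,0,0],"roll":0},{"linear":[0,0,-0.2],"roll":0},{"linear":[0,0,-0.5],"roll":0},{"linear":[0,0,-0.5],"roll":0},{"linear":[0,0,-0.6],"roll":0},{"linear":[0,0,-0.2],"roll":0}]' 1 40 | grep -E "ft|pos"
python3 -m jog '[{"linear":[-0.4,0.07,0],"roll":0},{"linear":[-0.8,0.14,0],"roll":0},{"linear":[-0.9,0.16,0],"roll":0},{"linear":[-0.9,0.16,0],"roll":0},{"linear":[-0.9,0.16,0],"roll":0},{"linear":[-0.6,0.1,0],"roll":0},{"linear":[-0.3,0.06,0],"roll":0},{"linear":[0,0,0],"roll":0},{"linear":[0,0,0],"roll":0}]' | grep -E "ft|pos"
python3 - <<'E'
from h import *
S=optics.get_image("scene");T=optics.get_image("top"); np.save("s4.npy",S);np.save("t4.npy",T)
S0=np.load("s2.npy");T0=np.load("t2.npy")
a=lambda s,t:np.vstack([cv2.resize(s[240:340,215:315],(400,300),interpolation=2),cv2.resize(t[190:290,180:280],(400,300),interpolation=2)])
cv2.imwrite("pics/g7.png",np.hstack([a(S0,T0),a(S,T)])[:,:,::-1])
def lid(im,box):
    x0,y0,x1,y1=box; c=im[y0:y1,x0:x1].astype(int); m=((c[:,:,0]>c[:,:,2]*1.7)&(c[:,:,0]>60)).astype(np.uint8)
    n,l,s,ce=cv2.connectedComponentsWithStats(m); i=1+np.argmax(s[1:,4]); return s[i][:4]+[x0,y0,0,0]
print(lid(T,(200,205,262,260)),lid(S,(225,240,285,290)))
E
```

```text
position: [0.5729, 0.1515, 0.2201]
ft_force: [-0.9, 0.2, 0.5]
position: [0.51, -0.0332, 0.2161]
ft_force: [-0.4, 0.9, -0.2]
[210 216  33  33] [233 249  52  31]
```

View pics/g7.png

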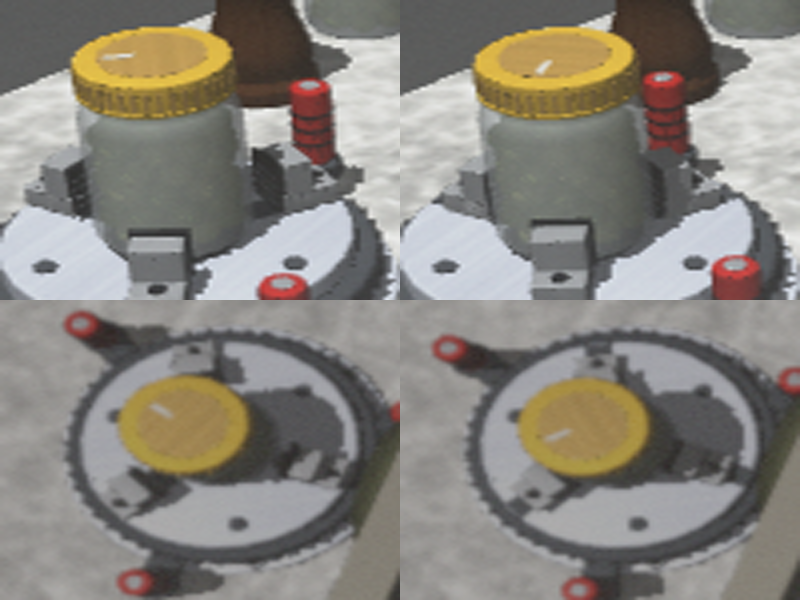

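The lid mark turned about 65° anticlockwise (left pair before, right pair after); jar upright, jaws closed on the glass. Check by texture that the glass itself did not turn.

Run:
```python
from h import *
f=lambda n:(lambda g:g-cv2.GaussianBlur(g,(0,0),4))(cv2.cvtColor(np.load(n),cv2.COLOR_RGB2GRAY).astype(np.float32))
a,b=f("s3.npy"),f("s4.npy")
t=a[284:312,244:266]   # glass body, unoccluded in both
r=cv2.matchTemplate(b[278:318,232:280],t,cv2.TM_CCOEFF_NORMED)
_,mx,_,loc=cv2.minMaxLoc(r); print("best",mx,"shift",loc[0]-12,loc[1]-6,"at zero",r[6,12])
b2=f("s4.npy"); c=f("s2.npy"); r=cv2.matchTemplate(b2[278:318,232:280],c[284:312,244:266],cv2.TM_CCOEFF_NORMED); _,mx,_,loc=cv2.minMaxLoc(r); print("s2",mx,loc[0]-12,loc[1]-6)
```

```text
best 0.31383758783340454 shift 0 0 at zero 0.3138376
s2 0.7494183778762817 0 0
```

```bash
python3 -c "
from rig import env
print(env.close_job())"
```

```text
the job is handed in; nothing more can be done
None
```

The job is handed in: the jar is upright in the clamp, jaws at roughly 14 N each by my force estimate, and the lid is turned about 65° anticlockwise and still on, at about 25 s on the robot's clock.

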